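Clear the polishing machine's cover, lock it in line and hold it down

ROBOT

A 6-joint arm with a two-finger parallel gripper is mounted at the origin on the work surface. World frame = base frame: x ahead of the robot, y to its left, z up, the work surface at z = 0. Lengths are in mm, angles in rad, forces in N, time in s.
With the tool pointing down it reaches from about 225 to 875 mm from the base axis. Payload 3.4 kg.
Tool frame: the origin (TCP) lies on the mounting face of the last link; the fingertips stand 173 mm ahead of it and the grasp point (between the pads) lies 155 mm ahead of it; z points along the fingers, y is the line along which they close (so a half turn about z gives the same grasp; the last joint's range is limited). The gripper opens to 85 mm and grips with 20 to 120 N. Pads are 22 mm wide; open, the fingers measure 114 mm over their backs; the gripper's body (76 mm by 85 mm) begins 54 mm behind the grasp point. The pads swing forward as they close: fully open they stand 13 mm farther back than shut.
Start: joints at [1.178, 0.276, 1.505, -0, 1.361, -0.121], TCP at [154.377, 553.906, 404.728] pointing down, gripper open.
Joint ranges: [-2.89, 2.89], [-0.75, 2.08], [0.22, 2.7], [-1.18, 4.32], [0.11, 2.71], [-2.7, 2.7]. Speed limits (rad/s): [2.57, 2.57, 3.14, 3.14, 3.14, 3.14].

INTERFACE

Orientations are given as a rotation vector (axis times angle).
In Python, from workcell import move_pose, servo_line, move_j, open_jaws, close_gripper, pause, solve_ik, camera, camera_info, PlanningError, finish_job, look_for, get_time_s, get_joint_pos, get_dq, get_joint_efforts, get_ee_pos, get_eef_rot, get_ft_force, get_ft_torque, get_opening, get_grip_force gives the robot as it stands. The module is installed in compiled form; this text tells all that it offers. Calls block until the motion is done:
- move_pose(position, orientation): joint-space move of the TCP to a pose.
- servo_line(position, attitude=None, max_speed=150, stop_force=None): straight line of the TCP; attitude=None keeps the orientation; max_speed is the mean speed in mm/s. With stop_force (N) it stops when the force on the tool has changed by that much, and returns True; else False.
- move_j(angles): joint-space move.
- open_jaws() and close_gripper(grip_force=None): open the fingers fully, or close them until they stop; grip_force is the grip in N (None keeps the last).
- pause(seconds).
- solve_ik(position, orientation): joint angles nearest the present ones, or None.
- camera(name): name is "scene" or "top" or "wrist"; returns the picture (480x640x3 uint8, red, green, blue); there is no depth.
- camera_info(name): a dict with "camera_matrix" (3x3 intrinsics, pixels), "D" ([k1, k2, p1, p2, k3] as OpenCV has them; the pictures are not rectified), "origin" and "rotation" of the camera in the world; the wrist camera has in their place "mount" (4x4, takes a point from camera to tool coordinates, whose origin is the TCP and whose axes are the flange's). Camera axes: x right, y down, z forward; pixel columns grow to the right and rows downward; lengths in mm; the calibration is good to about 2 mm. A picture is of the moment at which its call begins: read the wrist's pose just before it. camera_info takes no time and is no camera call.
A pose or a line that the arm cannot do raises PlanningError and nothing moves.
- finish_job(): hands the job in; it is judged then, once.
Trained networks look in the newest picture that a camera, given by its name, has taken for a name from the list of things; names that differ only in an ending like _2 or _b are one class to them, and where a whole thing is asked for, a point or a joint stands for the part that bears it (a point fixed in the world has none). Each returns a list of dicts, best first, with "score" (0 to 1); they miss things now and then, are a little off and sometimes report something else, mostly with a low value. They report only what shows in the picture. A call takes as long as a camera call. They do not tell look-alikes from the thing itself.
- look_for(camera, name): "uv" ([column, row] in pixels, amid what is visible of it).
Readings, each from a call of its own:
- get_time_s(): time.
- get_joint_pos(): joint angles.
- get_dq(): joint speeds.
- get_joint_efforts(): joint torques, N m.
- get_ee_pos(): TCP position.
- get_eef_rot(): TCP orientation.
- get_ft_force(): force on the tool from outside, world axes, zero at the start.
- get_ft_torque(): the same for the moment, N m.
- get_opening(): finger opening in mm.
- get_grip_force(): force on a finger pad.
Only numpy, scipy, OpenCV 4.12 (cv2) and the standard library are available. Lean on these libraries where they do the work, as an engineer would, in place of code of your own. Each camera call takes 0.05 s, during which the arm holds its last target. There are 200 camera calls.

TASK

A copper cup has been left standing on the sprung access cover of the polishing machine: hang it by its handle on the hook of the stand and let go of it. Then turn the cover's wing fastener clockwise until its slot lines up with the two index ribs on the cover, without bearing down while you turn, and only then press the cover fully home against its frame and keep it there: finish while still holding the cover down, with the slot still in line and the cup still hanging, and leave the other things on the bench where they are.

Things in the scene. Friction and masses are not known exactly. Their poses are not given: they have to be found in the camera images.
- cup_mid (a point): Copper cup, the only one with a handle: open on top, 62 mm outside diameter, 90 mm high, wall 3 mm, about 0.22 kg. This point is on its axis half-way up (45 mm above the underside, 45 mm below the rim). z runs up the axis; +y points to the D-shaped brass handle. It starts upright on the cover.
- cup_handle (a point): Middle of the upper bar of the cup's handle: 45 mm out from the cup's axis along +y, 31 mm above its half-way point; axes as the cup's. 8 mm round bar in the cup's y-z plane: upper and lower bars (60 mm apart) run straight out along y, joined by an upright bar 63 mm from the axis. Opening 28 mm wide (31 to 59 mm from the axis), 52 mm high, open through along x.
- hook_seat (a point): Point on the centre line of the hook's level bar where the handle is to hang, 190 mm above the bench. Fixed steel stand: foot 110 mm across, post 16 mm thick ending at bar height, its axis 45 mm along +x of this frame. The hook is an 8 mm round bar running from the post along -x: level until 45 mm along -x of this point, then turned up; tip 55 mm along -x and 18 mm above the bar's centre line.
- frame_top (a point): Centre of the top face of the machine's frame, against which the cover is pressed; 96 mm above the bench. The machine is a low green housing 190 x 250 mm (x by y) on a foot of 210 x 270 mm, fixed to the bench, with a short spindle and a 96 mm felt wheel out of its +x side. z up. The two index ribs lie on the cover along y of this frame, either side of the fastener.
- cover_top (a point): Centre of the upper face of the grey access cover, a plate 160 x 210 x 5 mm (x by y); axes as the frame's. The fastener's axis is 55 mm from this point along -y.
- cover (a joint): How far the cover is pressed down, m: 0 = sprung up, 6 mm clear of the frame, upper face 107 mm above the bench; 0.006 = fully home against the frame. It moves straight down; springs hold it up with 8 N at the start of its travel and 14 N fully home, and lift it again when let go. It may be pressed anywhere, also through the fastener.
- fastener_grip (a point): On the fastener's axis, at the height to grip it. Steel wing fastener on the cover: disc 38 mm across and 8 mm high, with an upright bar 40 mm long, 13 mm thick, top 39 mm above the cover's upper face; this point is 31 mm above the cover's upper face. A dark slot line runs the length of the bar's top. x is the direction of the bar and its slot, z up.
- fastener (a joint): Angle of the fastener, rad, growing clockwise seen from above: 0 = the slot lies along x of the frame, 1.571 = the slot lies along y, in line with the two index ribs. Stops at 0 and 2.2; stiff (0.06 N m), stays where it is left. It starts between 0.1 and 0.5.
- wax_bar: Bystander: bar of polishing wax, 45 x 130 x 35 mm, near the front of the machine. Origin under its centre.
- polish_jar: Bystander: closed jar 60 mm across, 70 mm high, by the hook stand. Origin under its centre.
- beaker: Bystander: copper beaker without a handle, 60 mm across, 60 mm high, by the -y side of the machine. Origin under its centre.
- bowl: Bystander: copper bowl 120 mm across, 45 mm high, nearer the robot than the hook stand. Origin under its centre.
- hammer: Bystander: hammer lying on the bench. Origin under its middle.
- brush: Bystander: brush lying on the bench. Origin under its middle.
- finial: Bystander: small turned brass finial, 60 mm across, 60 mm high, between machine and hook stand. Origin under its centre.
Mind the look-alikes: they are no part of the job. Several things look just like the part that bears hook_seat: the one meant starts farthest to the robot's right. Leave any turquoise look-alike of the part that bears cup_mid alone.

How it is judged (in metres and radians):
On the way, in this order (a step that is already met when the one before it is completed fails the run):
1. the cup hangs by its handle on the hook, let go (contact force between cup and hook above 0.4 N and contact force between cup and the arm below 0.1 N and contact force between cup and the fingers below 0.1 N and distance between cup_handle and hook_seat below 0.065 m and height (world z) of cup_mid above 0.09 m), for 0.3 s.
2. the fastener's slot is in line with the index ribs (within 0.14 rad) (value of joint fastener between 1.431 and 1.711 rad), for 0.2 s.
3. the cover is pressed home against the frame (value of joint cover above 0.0045 m), for 0.5 s.
At the end, for the whole second after the job is handed in: Cup hangs by its handle (upper bar within 65 mm of the seat point, its middle over 90 mm above the bench), untouched by the robot; slot within 0.14 rad of the ribs; fingers press cover or fastener with over 5 N and hold the cover at least 4.5 of its 6 mm down (all of step 1 and all of step 2 and value of joint cover above 0.0045 m and contact force between cover and the fingers above 5 N); the arm keeps its last pose, push and grip.
It fails at once if a bystander is moved more than 40 mm (distance of any of wax_bar, polish_jar, beaker, bowl, hammer, brush, finial from where it was at the start of the episode above 0.04 m).
It also fails if it takes over 61 s, if anything falls off the work surface, if the arm or the gripper's body presses on something with over 40 N, if the wrist force passes 120 N, or if a joint passes its speed limit or range.

## Working session

There is one attempt and no reset: what is moved stays moved. The work goes in short steps, each a Python script; the robot and the scene stay as the last script left them, time stands still between calls to the robot, and variables do not carry over. Pictures are saved under pics/ and viewed, at most 10 in all, crops included, and the job is handed in when it is done.

```bash
ls; mkdir -p pics
python3 - <<'E'
from workcell import *
import cv2,numpy as np
for c in("scene","top"):
    im=camera(c);cv2.imwrite(f"pics/{c}0.png",im[:,:,::-1])
    i=camera_info(c);print(c,{k:np.round(np.array(v),3).tolist() for k,v in i.items()})
    for n in("cup_mid","cup_handle","hook_seat","cover_top","fastener_grip"):
        print(n,[(np.round(d["uv"]).tolist(),round(d["score"],2)) for d in look_for(c,n)])
print(camera_info("wrist"),get_time_s())
E
```

```text
pics
scene {'camera_matrix': [[618.681, 0.0, 319.06], [0.0, 618.681, 232.186], [0.0, 0.0, 1.0]], 'D': [-0.068, 0.0, 0.0, 0.0, 0.0], 'origin': [1692.495, -68.287, 1240.807], 'rotation': [-1.833, -1.609, 0.691]}
cup_mid [([257.0, 239.0], 0.96), ([376.0, 314.0], 0.79), ([228.0, 257.0], 0.56)]
cup_handle [([255.0, 240.0], 0.62), ([381.0, 313.0], 0.59)]
hook_seat [([394.0, 257.0], 0.81), ([506.0, 181.0], 0.61)]
cover_top [([227.0, 252.0], 0.62), ([313.0, 284.0], 0.24)]
fastener_grip [([214.0, 252.0], 0.5), ([448.0, 215.0], 0.25)]
top {'camera_matrix': [[468.647, 0.0, 327.766], [0.0, 468.647, 241.296], [0.0, 0.0, 1.0]], 'D': [-0.084, 0.0, 0.0, 0.0, 0.0], 'origin': [442.283, 74.981, 1485.022], 'rotation': [-2.145, 2.2, -0.089]}
cup_mid [([382.0, 245.0], 0.83)]
cup_handle [([382.0, 243.0], 0.97), ([288.0, 182.0], 0.72), ([261.0, 256.0], 0.28)]
hook_seat [([145.0, 310.0], 0.87), ([260.0, 256.0], 0.82), ([383.0, 243.0], 0.63), ([397.0, 251.0], 0.47)]
cover_top [([404.0, 252.0], 0.77), ([384.0, 244.0], 0.71)]
fastener_grip []
{'camera_matrix': array([[382.96059809,   0.        , 316.81991492],
       [  0.        , 382.96059809, 234.1764484 ],
       [  0.        ,   0.        ,   1.        ]]), 'D': array([-0.06397291,  0.        ,  0.        ,  0.        ,  0.        ]), 'mount': array([[ 1.19226426e-03, -9.53522807e-01, -3.01318495e-01,
         7.70928548e+01],
       [ 9.99999263e-01,  1.20546483e-03,  1.42125918e-04,
        -7.03139700e-02],
       [ 2.27708546e-04, -3.01318442e-01,  9.53523542e-01,
         3.03585847e+01],
       [ 0.00000000e+00,  0.00000000e+00,  0.00000000e+00,
         1.00000000e+00]])} 0.6
```

View pics/scene0.png

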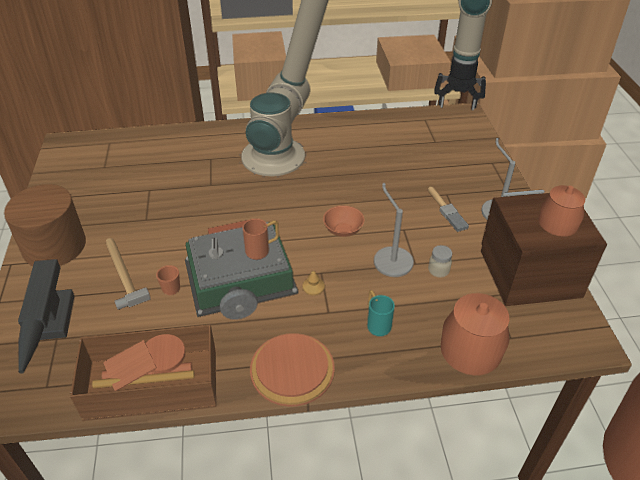

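View pics/top0.png

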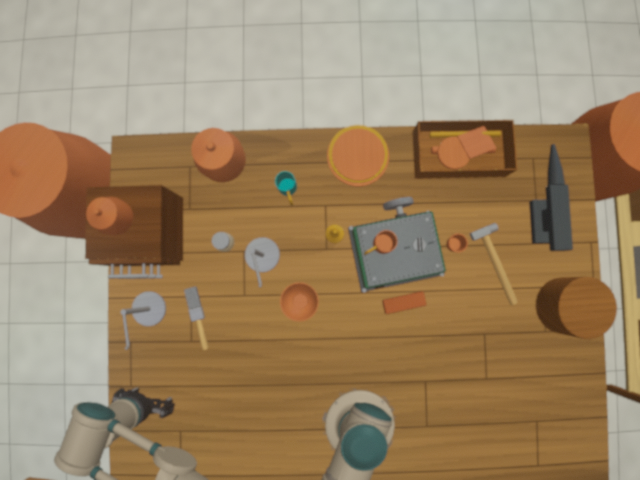

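Top view: machine at (397,248) with the copper cup at (384,243), its handle towards (369,250). Stands that look alike are at (262,254) and (148,308). The robot's right is the image's right, so the (262,254) stand (scene: 394,260) is the one meant. The turquoise cup at (286,183) is a decoy. I'll confirm this in one enlarged crop.

```bash
cat > h.py <<'E'
from workcell import *
import cv2,numpy as np
from scipy.spatial.transform import Rotation as R
def cam(c,pose=None):
    i=camera_info(c);K,D=np.array(i["camera_matrix"]),np.array(i["D"])
    if c=="wrist":
        M=np.array(i["mount"]);p,r=pose;T=R.from_rotvec(r).as_matrix()
        return K,D,T@M[:3,3]+p,T@M[:3,:3]
    r=np.array(i["rotation"]);return K,D,np.array(i["origin"]),(R.from_rotvec(r).as_matrix() if r.size==3 else r)
def ray(C,uv):
    K,D,o,Rm=C;q=cv2.undistortPoints(np.array([[uv]],float),K,D)[0,0]
    d=Rm@np.array([*q,1]);return o,d/np.linalg.norm(d)
def at_z(C,uv,z):
    o,d=ray(C,uv);return o+d*(z-o[2])/d[2]
def tri(*cu):
    A=np.zeros((3,3));b=np.zeros(3);L=[]
    for C,uv in cu:
        o,d=ray(C,uv);P=np.eye(3)-np.outer(d,d);A+=P;b+=P@o;L.append((P,o))
    x=np.linalg.solve(A,b);return x,max(np.linalg.norm(P@(x-o)) for P,o in L)
def proj(C,X):
    K,D,o,Rm=C;return cv2.projectPoints(np.array([Rm.T@(np.array(X,float)-o)]),np.zeros(3),np.zeros(3),K,D)[0][0,0]
def pose(): return np.array(get_ee_pos()),np.array(get_eef_rot())
def down(yaw): # tool y at angle yaw from world y ; tool z down, tool x = (cos,sin) of yaw rotated
    x=np.array([np.cos(yaw),np.sin(yaw),0]);z=np.array([0,0,-1.]);y=np.cross(z,x)
    return R.from_matrix(np.c_[x,y,z]).as_rotvec()
def shot(n,f):
    p=pose();im=camera(n);cv2.imwrite(f"pics/{f}.png",im[:,:,::-1]);return cam(n,p),p
E
python3 - <<'E'
from h import *
s=cv2.imread("pics/scene0.png");t=cv2.imread("pics/top0.png")
def c(im,x,y,w,h): return cv2.resize(im[y:y+h,x:x+w],(400,300),interpolation=cv2.INTER_CUBIC)
cv2.imwrite("pics/mos.png",np.vstack([np.hstack([c(s,180,207,120,90),c(s,350,180,120,90)]),np.hstack([c(t,340,195,120,90),c(t,210,215,120,90)])]))
S,T=cam("scene"),cam("top")
for n,a,b in(("tip",(384,185),(260,285)),("post",(399,210),(258,254)),("cuprim",(257,224),(384,242)),("handle",(273,232),(369,250)),("fast",(214,243),(420,244))):
    x,e=tri((S,a),(T,b));print(n,x.round(),round(e,1))
print(R.from_rotvec(get_eef_rot()).as_matrix().round(2).tolist())
E
```

```text
tip [442. 272. 203.] 1.8
post [529. 287. 188.] 9.5
cuprim [551. -71. 202.] 1.0
handle [534. -33. 153.] 1.4
fast [ 547. -182.  146.] 0.4
[[-0.96, 0.27, 0.0], [0.27, 0.96, 0.0], [-0.0, 0.0, -1.0]]
```

View pics/mos.png

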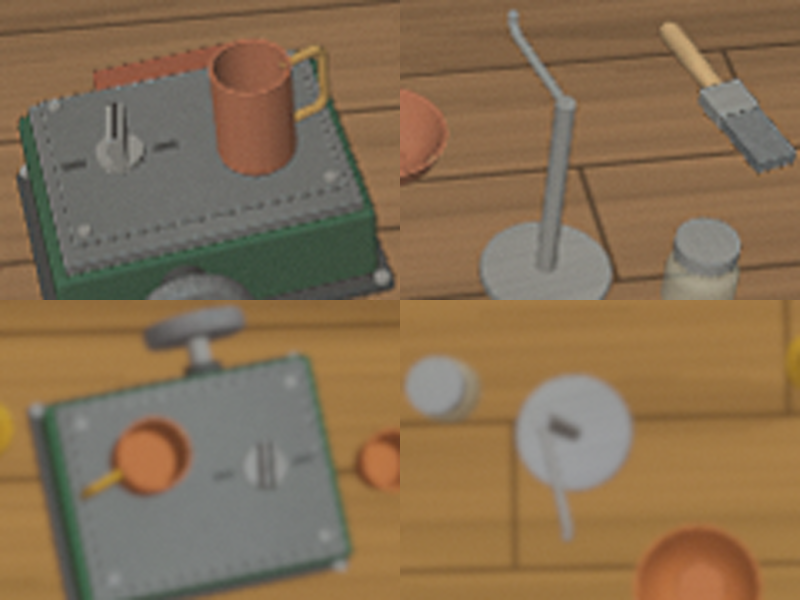

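Confirmed: the copper cup has a brass D-handle. The plain stand at scene (394,260), with its hook pointing to (384,185), is the rightmost one. Next are close wrist views of the hook and the machine.

Run:
```python
from h import *
move_pose([420,230,470],down(1.9));_,p=shot("wrist","w1");print(p,get_time_s())
print([(n,[(np.round(d["uv"]).tolist(),round(d["score"],2)) for d in look_for("wrist",n)]) for n in("hook_seat",)])
move_pose([500,-70,440],down(1.9));_,p=shot("wrist","w2");print(p,get_time_s())
np.save("w2p.npy",p)
print([(n,[(np.round(d["uv"]).tolist(),round(d["score"],2)) for d in look_for("wrist",n)]) for n in("cup_mid","cup_handle","fastener_grip","cover_top")])
```

```text
(array([419.75091419, 230.6209091 , 469.85345223]), array([-1.82560086e+00, -2.55594302e+00, -2.90506474e-04])) 2.2167
[('hook_seat', [([439.0, 170.0], 0.8)])]
(array([499.99745673, -69.08070967, 440.11412557]), array([-1.82605500e+00, -2.55594125e+00, -1.34535069e-03])) 3.5083
[('cup_mid', [([386.0, 272.0], 0.58), ([628.0, 18.0], 0.56)]), ('cup_handle', [([628.0, 17.0], 0.91), ([384.0, 270.0], 0.73), ([319.0, 251.0], 0.7)]), ('fastener_grip', [([325.0, 355.0], 0.83)]), ('cover_top', [([126.0, 456.0], 0.73), ([312.0, 282.0], 0.7)])]
```

View pics/w1.png

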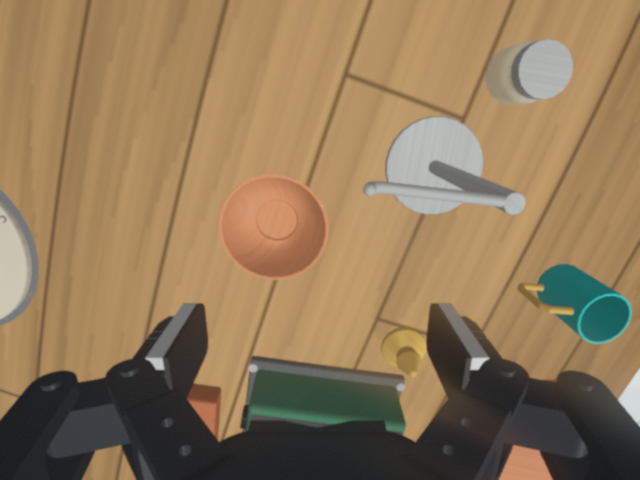

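View pics/w2.png

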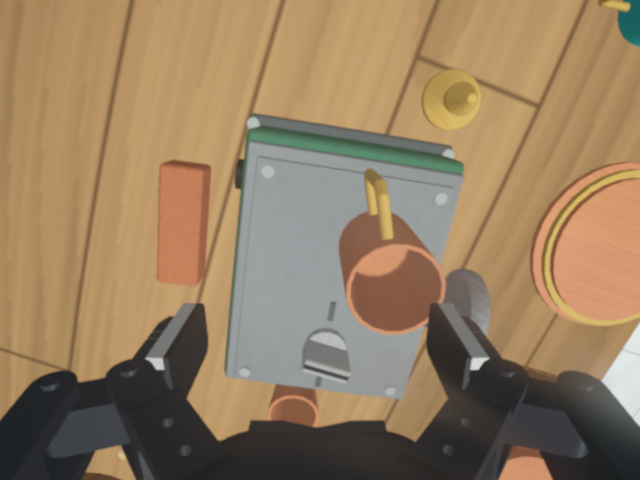

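Wrist view 1: the hook runs from the post top (514,203) to the tip (370,188). Wrist view 2: rim centre (396,289), upper handle bar from (387,236) to (372,173), fastener slot from (305,371) to (347,380), ribs at (331,311) and (319,382).

Run:
```python
from h import *
S,T=cam("scene"),cam("top")
W1=cam("wrist",(np.array([419.75,230.62,469.85]),np.array([-1.8256,-2.55594,-.0003])))
W2=cam("wrist",tuple(np.load("w2p.npy")))
for n,w,z in(("tip",((W1,(370,188)),(S,(383.6,184.5)),(T,(260.4,285.5))),208),
 ("post",((W1,(514,203)),(S,(400.1,211.2)),(T,(254,251))),194),
 ("foot",((W1,(435,166)),(T,(262.5,254.5))),6),
 ("rim",((W2,(396,289)),(S,(255,227)),(T,(385.6,241.5))),197),
 ("hout",((W2,(373,177)),(S,(276,222))),183),("hin",((W2,(387,236)),(S,(264.6,226.8))),183),
 ("fas",((W2,(326,375)),(S,(215.4,239)),(T,(419,244))),146)):
    x,e=tri(*w);print(n,x.round(1),round(e,1),"| at z:",[at_z(C,u,z)[:2].round(1).tolist() for C,u in w])
f=lambda a,b,z:(lambda d:(np.degrees(np.arctan2(d[1],d[0])).round(1),np.linalg.norm(d).round(1)))((at_z(W2,b,z)-at_z(W2,a,z)))
print("slot",f((305,371),(347,380),146),"ribs",f((319,382),(331,311),108),"cupy",f((387,236),(373,177),183))
print("edge back",f((250,152),(457,178),107),"left",f((231,372),(250,152),107))
a=at_z(W1,(370,188),208);b=at_z(W1,(514,203),194);d=(b-a)[:2];print("hookdir",np.degrees(np.arctan2(d[1],d[0])),np.linalg.norm(d))
```

```text
tip [440.5 271.8 203.2] 2.3 | at z: [[439.5, 273.0], [445.9, 272.1], [440.4, 268.8]]
post [537.8 292.9 191.3] 5.1 | at z: [[537.1, 293.6], [541.0, 296.3], [536.1, 287.4]]
foot [538.8 292.9   4.8] 1.5 | at z: [[539.3, 294.2], [537.9, 291.4]]
rim [554.  -76.8 195.5] 1.3 | at z: [[554.2, -77.2], [556.6, -75.7], [552.8, -77.1]]
hout [519.9 -20.8 174.2] 0.7 | at z: [[518.3, -19.2], [529.5, -21.9]]
hin [540.8 -51.5 180.3] 0.2 | at z: [[540.1, -50.7], [543.7, -51.8]]
fas [ 546.1 -177.5  158.5] 1.1 | at z: [[548.9, -187.6], [533.2, -179.0], [547.5, -179.0]]
slot (np.float64(4.4), np.float64(35.9)) ribs (np.float64(101.2), np.float64(76.9)) cupy (np.float64(124.6), np.float64(38.3))
edge back (np.float64(12.0), np.float64(165.5)) left (np.float64(100.8), np.float64(206.3))
hookdir 11.950678672018883 99.73529250076128
```

Run:
```python
from h import *
a=2.138
move_pose([554,-77,425],down(a))
f0=np.array(get_ft_force())
print(servo_line([554,-77,327],max_speed=120,stop_force=12),pose()[0])
close_gripper(35);pause(.2);print("open",get_opening(),get_grip_force())
f0=np.array(get_ft_force());servo_line([554,-77,450],max_speed=150);pause(.2)
print("weight",np.array(get_ft_force())-f0,get_opening())
b=np.radians(101.95);ey=np.array([np.cos(b),np.sin(b)]);d=np.array([ey[1],-ey[0]])
seat=np.array([538,293])-45*d;pre=seat-45*ey-85*d
move_pose([*pre,450],down(b));servo_line([*pre,373],max_speed=150)
shot("wrist","w3");np.save("w3p.npy",pose());print(pose(),get_time_s());shot("scene","s3")
s=cv2.imread("pics/s3.png")[150:300,300:500];w=cv2.imread("pics/w3.png")
cv2.imwrite("pics/m3.png",np.vstack([cv2.resize(w,(400,300)),cv2.resize(s,(400,300),interpolation=2)]))
```

```text
False [554.20590794 -77.03481042 327.91188113]
open 60.369909040152024 37.23623487632722
weight [ 0.14848644  0.11339504 -6.11617786] 60.283459248680664
(array([420.99022338, 221.94903038, 373.99602627]), array([1.97825311, 2.43893765, 0.00295238])) 8.6833
```

View pics/m3.png

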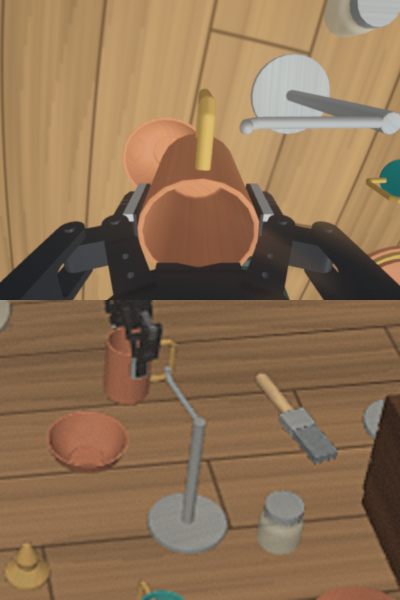

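Run:
```python
from h import *
p=np.load("w3p.npy");W=cam("wrist",tuple(p))
b=np.radians(101.95);ey=np.array([np.cos(b),np.sin(b)]);d=np.array([ey[1],-ey[0]])
seat=np.array([538,293])-45*d
for n,u,z in(("in",(326,264),229),("out",(331,152),229),("rim",(317,352),243),("tip",(395,203),208),("post",(624,195),192)):
    q=at_z(W,u,z)[:2]-seat;print(n,(q@d).round(1),(q@ey).round(1))
```

```text
in -80.9 -14.6
out -79.7 20.9
rim -83.8 -38.0
tip -55.4 0.8
post 45.8 1.1
```

The handle and hook line up to within 1–2 mm laterally, so I'll insert, lower and release.

Run:
```python
from h import *
b=np.radians(101.95);ey=np.array([np.cos(b),np.sin(b)]);d=np.array([ey[1],-ey[0]])
e=np.array([538,293])-45*d-45*ey-6*d
print(servo_line([*e,373],max_speed=100,stop_force=8),pose()[0])
print(servo_line([*e,336],max_speed=40,stop_force=3),pose()[0],get_ft_force())
shot("wrist","w4")
open_jaws();pause(.8)
shot("scene","s4");shot("wrist","w5");print(get_time_s())
s=cv2.imread("pics/s4.png")[150:300,300:500]
cv2.imwrite("pics/m4.png",np.hstack([np.vstack([cv2.resize(cv2.imread(f"pics/{k}.png"),(400,300)) for k in("w4","w5")]),np.vstack([cv2.resize(s,(400,300),interpolation=2),np.zeros((300,400,3),np.uint8)])]))
```

```text
False [496.89799879 238.33255478 372.81767578]
True [497.41727519 238.33797268 341.45142713] [ 0.97775283 -0.85568581  3.0137404 ]
11.7333
```

View pics/m4.png

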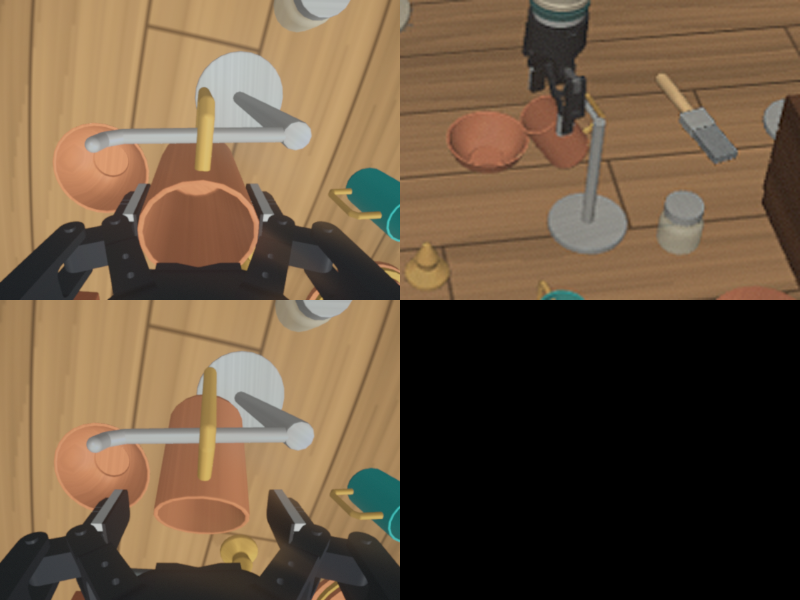

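Cup hangs freely on the bar, at w5 (207,435) in the mosaic, clear of the fingers. I'll retreat and take a close look at the fastener.

Run:
```python
from h import *
p=pose()[0]
servo_line([p[0],p[1],450],max_speed=200)
a=np.radians(184)
move_pose([547,-180,420],down(a))
_,p=shot("wrist","w6");np.save("w6p.npy",p);print(p,get_joint_pos(),get_time_s())
shot("scene","s6")
w=cv2.imread("pics/w6.png");s=cv2.imread("pics/s6.png")[150:300,300:500]
cv2.imwrite("pics/m6.png",np.vstack([cv2.resize(w[140:340,160:480],(640,400),interpolation=2),np.hstack([cv2.resize(s,(267,200)),np.zeros((200,373,3),np.uint8)])]))
```

```text
(array([ 547.06083438, -179.53881742,  419.69057879]), array([ 1.09987232e-01, -3.13922733e+00, -9.63809065e-04])) [-4.37806686e-01  2.69317229e-01  1.47672415e+00  2.77483966e-04
  1.39597897e+00 -2.07903209e+00] 14.3667
```

View pics/m6.png

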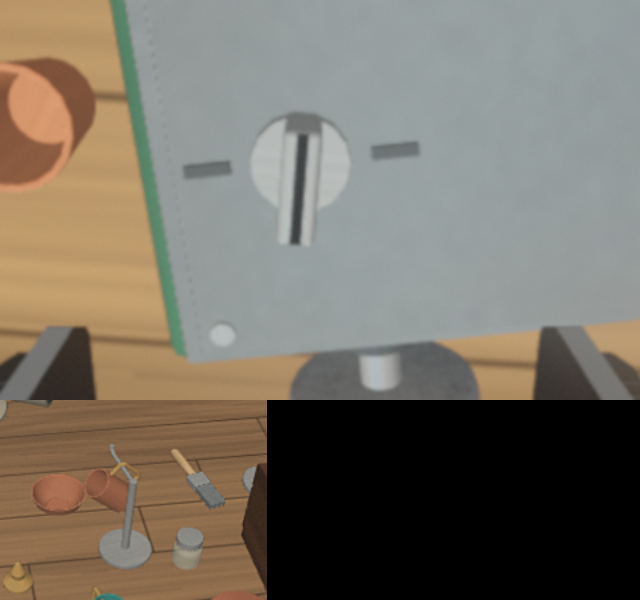

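The slot runs (311,207)–(307.5,262), the ribs are at (264,225) and (357.5,215.5), and the disc centre is at (310,221). The cup is hanging.

Run:
```python
from h import *
W=cam("wrist",tuple(np.load("w6p.npy")));W2=cam("wrist",tuple(np.load("w2p.npy")))
a,b=at_z(W,(311,207.5),146),at_z(W,(307.5,262),146)
r,q=at_z(W,(264,225),108),at_z(W,(357.5,215.5),108)
ang=lambda v:np.degrees(np.arctan2(v[1],v[0]))
print("slot c",((a+b)/2).round(1),ang(a-b),ang(b-a),np.linalg.norm(a-b))
print("ribs c",((r+q)/2).round(1),ang(q-r),"disc",at_z(W,(310,221),115).round(1))
print("tri",tri((W,(309.3,235)),(W2,(326,375))))
```

```text
slot c [ 547.9 -184.4  146. ] -179.7613359280903 0.23866407190971062 38.23440575761973
ribs c [ 547.9 -184.1  108. ] 100.08114899648177 disc [ 546.6 -184.5  115. ]
tri (array([ 547.06487894, -184.41578507,  149.92338044]), np.float64(0.6568156708077423))
```

Run:
```python
from h import *
c=[547.6,-184.3];a0,a1=np.radians(180.4),np.radians(100.7)
move_pose([*c,340],down(a0))
print(servo_line([*c,295],max_speed=80,stop_force=8),pose()[0])
close_gripper(50);pause(.2);print(get_opening(),get_grip_force(),get_ft_force(),get_ft_torque())
move_pose([*c,295.5],down(a1));pause(.4)
print(pose()[0],get_ft_force(),get_ft_torque(),R.from_rotvec(get_eef_rot()).as_matrix()[:2,0],get_time_s())
shot("wrist","w7");shot("scene","s7")
w=cv2.imread("pics/w7.png");s=cv2.imread("pics/s7.png")[180:300,170:430]
cv2.imwrite("pics/m7.png",np.vstack([w[160:],cv2.resize(s,(520,240))[:, :] if 0 else np.pad(cv2.resize(s,(520,240),interpolation=2),((0,0),(0,120),(0,0)))]))
```

```text
False [ 547.89355664 -184.43466211  295.51153421]
12.121014759399447 53.279237151145935 [-0.77557545 -0.67750757  3.40334271] [-0.05748196  0.14236478  0.00632647]
[ 547.52288803 -184.52337257  295.31124278] [ 0.30134693 -3.62189286 -2.37577846] [-0.67981677  0.09413777  0.02603863] [-0.18589889  0.98256876] 18.0667
```

View pics/m7.png

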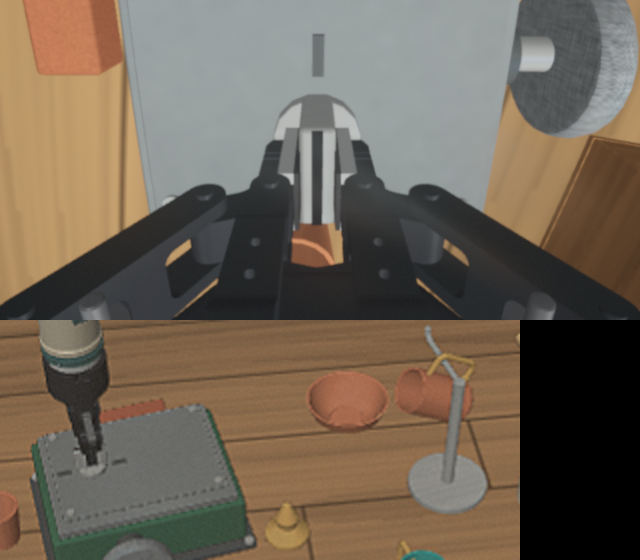

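The slot at (317,180) lines up with the rib at (318,55), and the cup is still hanging. Now I'll press the cover down.

Run:
```python
from h import *
close_gripper(90);pause(.1);f0=np.array(get_ft_force());p=pose()[0]
print(servo_line([p[0],p[1],p[2]-16],max_speed=15,stop_force=32),pose()[0]-p)
pause(.8)
print(pose()[0]-p,np.array(get_ft_force())-f0,get_ft_torque(),get_grip_force(),get_opening(),get_time_s())
shot("wrist","w8");shot("scene","s8")
w=cv2.imread("pics/w8.png");s=cv2.imread("pics/s8.png")[180:300,170:430]
cv2.imwrite("pics/m8.png",np.vstack([w[160:],np.pad(cv2.resize(s,(520,240),interpolation=2),((0,0),(0,120),(0,0)))]))
```

```text
True [-0.24146662  0.0403309  -5.38764672]
[-0.33916927  0.06072051 -5.03711139] [-2.60064154  6.08843132 12.98058631] [ 0.18640786  0.42473575 -0.01266355] 92.29606747627258 11.008895687829742 20.0
```

View pics/m8.png

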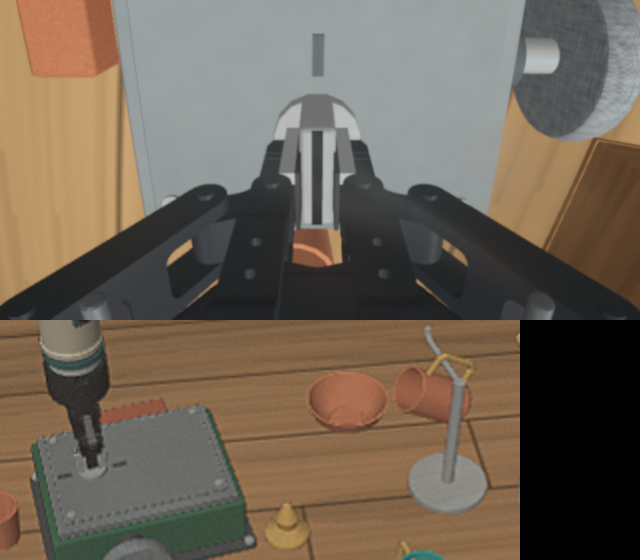

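It's only about 5 mm down at 13 N, so I'll press a little further for margin.

Run:
```python
from h import *
p=pose()[0];f0=np.array(get_ft_force())
for k in range(4):
    print(servo_line([547.5,-184.5,p[2]-1.0*(k+1)],max_speed=4,stop_force=30));pause(.4)
    f=np.array(get_ft_force());print((pose()[0]-p).round(2),f.round(1))
    if f[2]>24: break
pause(.6);print((pose()[0]-p).round(2),get_ft_force(),get_opening(),get_time_s())
```

```text
False
[0.28 0.36 1.11] [-3.6 -1.3  8.4]
False
[0.26 0.37 0.27] [-3.7 -1.4 11.3]
False
[ 0.27  0.38 -0.58] [-4.8 -1.3 11.1]
False
[ 0.24  0.39 -1.11] [-4.5 -2.6 13.7]
[ 0.25  0.42 -1.12] [-4.48613125 -1.22225915 13.85372299] 10.998649608755453 24.1167
```

Run:
```python
from h import *
z0=295.31;t=pose()[0][2]-2.9
for k in range(5):
    t-=1.0
    servo_line([547.5,-184.5,t],max_speed=4,stop_force=30);pause(.4)
    f=np.array(get_ft_force());print(round(t,1),(pose()[0][2]-z0).round(2),f.round(1))
    if f[2]>26: break
pause(.8);print(pose()[0][2]-z0,get_ft_force(),R.from_rotvec(get_eef_rot()).as_matrix()[:2,0],get_opening(),get_time_s())
```

```text
285.4 -6.09 [-6.6 -0.  18. ]
284.4 -6.18 [-7.3  0.3 23.4]
283.4 -6.25 [-8.9  1.2 28.2]
-6.242170103982119 [-7.9621049  -0.33303667 28.29763318] [-0.18640975  0.98246091] 11.378695529019064 27.325
```

The cover is hard home: travel stops at 6.2 mm while the force climbs to 28 N. The slot is in line and the cup was hanging at the last look.

```bash
python3 -c "
from workcell import *
print(finish_job())"
```

```text
the job is handed in; nothing more can be done
None
```

I handed the job in with the cup hanging on the rightmost stand's hook, the slot in line with the ribs and the cover held fully home at about 28 N, at 27 s on the clock. The hand-in gave no verdict.

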